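Stack the tote on the toolbox and latch it down

TASK

Get the tool kit ready to carry: lift the open tote by its carrying bar and stack it on the toolbox, the side with the steel keeper facing the same way as the latch, so that all four corner posts are fully home in its sockets. Then hook the latch's wire bail over the keeper on the tote and press the lever down past centre until it lies fully closed against the toolbox, and let go. Keep the tote upright on the way and leave the other things lying about where they are.

Things in the scene. Friction and masses are not known exactly. Their poses are not given: they have to be found in the camera images.
- toolbox: Closed dark grey toolbox with two darker front corner pillars, 130 deep (x) x 200 wide (y) x 110 mm high; heavy, it does not move. Origin: centre of its footprint, at the bottom; z up. Its front, with the steel toggle latch in the middle, looks to its own -x, roughly to the robot.
- toolbox_top (a point): Centre of the toolbox's flat top (110 mm above its origin). Four round posts stand on the top at x = +-48, y = +-84 mm, 15 mm thick, 11 mm high, with tapered ends.
- bay (a point): Middle of the back wall of the toolbox's front bay, in which the latch sits (x = -35, y = 0, z = 60 mm of the toolbox). The bay is 136 mm wide, between the two corner pillars, which reach forward to x = -65 mm. The stacked tote has the same bay above.
- tote: Open dark grey tray with a carrying bar, loose, 0.4 to 0.8 kg, same footprint as the toolbox, small items fixed inside. Origin: centre of its footprint, at the underside; z up, front at -x. Front and back walls are 105 mm high; the front wall (x = -30 mm) lies back between two corner pillars (y beyond +-68 mm, forward to x = -65, 66 mm high). Stacked: origin on point toolbox_top, axes parallel to the toolbox's.
- tote_under (a point): Centre of the tote's underside. Four square sockets in it, 18 mm wide and 12 mm deep, at x = +-48, y = +-84 mm, go over the toolbox's four posts together (1.5 mm play each way).
- tote_bar (a point): Middle of the tote's carrying bar: round, along the tote's y, 24 mm thick, 190 mm long, at x = 10, z = 150 mm of the tote. 50 mm free under it, 25 mm or more before and behind.
- keeper (a point): Seat of the bail's crossbar in the steel keeper at the foot of the tote's front wall (x = -48, y = 0, z = 17 mm of the tote). Keeper: 26 mm wide (y), a shelf 4 mm below this point and an upturned lip from 4 to 9 mm in front of it (-x), its top 8 mm above it. Behind the seat 18 mm are free up to the wall. The crossbar passes over the lip from the front and drops in behind it.
- wall_top (a point): Middle of the upper edge of the tote's front wall, 88 mm above the keeper's seat. The tall wall leaves no room for an upright gripper at the stacked latch: lean the tool, fingers pointing forward (toolbox +x) and down, 25 to 45 degrees from vertical.
- bail_bar (a point): Middle of the crossbar of the bail, a U of 8 mm steel rod, 54 mm wide outside, 38 mm inside; its legs straddle lever and keeper. The crossbar lies along the toolbox's y, 59 mm from the bail's pivot on the lever. Grip it across its two ends (54 mm, along y) or lift it with a finger. It swings easily and stays where it is left. The legs are springy: 12 N per mm, up to 9 mm.
- lever_pivot (a point): The fixed axis of the lever, along y of the toolbox (x = -48, y = 0, z = 82 mm of the toolbox). The bail's pivot on the lever lies 18 mm from it.
- lever_end (a point): Point on the middle of the lever's outer face, 50 mm from the lever's axis. The lever is a steel plate 30 mm wide that ends with a curled edge 61 mm from its axis; its outer face stands 9 mm off the line through the axis.
- latch_lever (a joint): Lever angle (rad): 0 = fully closed, hanging straight down along the toolbox's front; 1.57 = pointing straight out; 2.3 = its stop, slanting up and out. It stays where it is left. With the bail hooked, pressing near its end takes up to about 5 N between 1.0 and 0.25, where it goes over centre; pressed on below about 0.1 it snaps shut and holds.
- latch_bail (a joint): Angle of the bail against the lever (rad). latch_lever + latch_bail is the bail's lean: 0 = upright above its pivot, -1.57 = pointing straight out from the toolbox's front. Pushing the crossbar of the upright bail down turns the lever and takes about 4 N.
- carton: Bystander: small printed lamp carton, 56 x 56 x 66 mm, standing. Origin: centre of its underside.
- tester: Bystander: slim red tester screwdriver, 150 mm long, lying. Origin: centre of its underside.
- measure: Bystander: tape measure, 116 x 118 x 46 mm, lying. Origin: centre of its underside.
- bulb: Bystander: white reflector bulb, 51 mm across, 58 mm high, standing. Origin: centre of its underside.

How it is judged:
By the outcome, as a careful person would: the job done as asked, in the order asked, and still so for the second after the job is handed in, with the robot touching nothing.
It also fails if it takes over 62 s, if anything falls off the work surface, if the arm or the gripper's body presses on something with over 40 N, if the wrist force passes 120 N, or if a joint passes its speed limit or range.

ROBOT

A 6-joint arm with a two-finger parallel gripper is mounted at the origin on a cart in front of the work surface, level with it; the furniture and walls round the work are solid. World frame = base frame: x ahead of the robot, y to its left, z up, the work surface at z = 0. Lengths are in m, angles in rad, forces in N, time in s.
With the tool pointing down it reaches from about 0.4 to 0.825 m from the base axis. Payload 7 kg.
Tool frame: the origin (TCP) lies midway between the tips of the shut fingers; the grasp point (between the pads) lies 19 mm behind it; z points along the fingers, y is the line along which they close (so a half turn about z gives the same grasp; the last joint's range is limited). The gripper opens to 88 mm and grips with 3 to 60 N. Pads are 19 mm wide; open, the fingers measure 130 mm over their backs; the gripper's body (78 mm by 193 mm) begins 47 mm behind the grasp point.
Start: joints at [-0.842, 0.359, 0.012, 0, -1.224, -0.288], TCP at [0.288, -0.61, 0.227] pointing down, gripper open.
Joint ranges: [-3.07, 3.07], [-1.43, 2.12], [-1.02, 1.25], [-3.03, 1.67], [-3.05, -0], [-3.03, 3.03]. Speed limits (rad/s): [2.39, 2.39, 3.01, 3.14, 3.14, 3.14].

INTERFACE

Orientations are given as [roll, pitch, yaw] about the fixed x, y, z axes, in that order (R = Rz(yaw) Ry(pitch) Rx(roll)).
In Python, from station import telemetry, eyes, ticket, recognise, trace gives the robot as it stands. The module is installed in compiled form; this text tells all that it offers.
- The arm moves only by the tool servo_tool, never from a script. Its argument "series" is a list that holds one entry, the list of rows, each a list of 4 numbers: the shift along the tool's x, y, z in mm, then the turn about the tool's z in rad. In form: [[[x, y, z, roll], ...]]. A call has exactly 10 rows; each row shifts and turns the commanded pose from where the row before left it, along the tool's axes as they then stand; what a row does not reach is not made up. A row lasts 1/12 s, in which the tool goes at most 41.7 mm and 7.16 degrees, less where a joint would pass 70% of its speed; a pose out of reach is approached as far as the arm can. A call is refused whole if a number of a shift passes 41.7 or a number of a turn 0.125, either way. A call with a gripper value outside its range is refused whole. "claw" is the gripper's target within -1 to 1 (shut at 1, half-way at 0, fully open at -1), set as the call begins (left out, the last holds). The fingers move at their own pace and stop on an object; "grip_force" is the grip in N (left out, the last holds). Time passes only in rows, so rows that do not move let the fingers close, or fill a call up. It gives the time, the measured TCP pose, the force, the opening and the grip force at its end, in the units of the state.
- telemetry.get_state(): the state, without advancing time (a new reading comes with each control period).
- eyes.grab_frame(name): name is "side" or "top"; returns the picture (420x560x3 uint8, red, green, blue); there is no depth.
- eyes.calibration(name): a dict with "mtx" (3x3 intrinsics, pixels), "k1" (the pictures are not rectified: a ray, as slopes to the right and down, at radius r is drawn at 1 + k1 r^2 times it, then the intrinsics apply), "rvec" (rotation vector, rad) and "tvec" (3), from world to camera coordinates, as OpenCV has them. Camera axes: x right, y down, z forward; pixel columns grow to the right and rows downward; lengths in m; the calibration is good to about 2 mm. A picture is of the moment at which its call begins. calibration takes no time and is no camera call.
- ticket.job_done(): hands the job in; it is judged then, once.
Trained networks look in the newest picture that a camera, given by its name, has taken for a name from the list of things; names that differ only in an ending like _2 or _b are one class to them, and where a whole thing is asked for, a point or a joint stands for the part that bears it (a point fixed in the world has none). Each returns a list of dicts, best first, with "conf" (0 to 1); they miss things now and then, are a little off and sometimes report something else, mostly with a low value. They report only what shows in the picture. A call takes as long as a camera call.
- recognise(camera, name): "position" ([x, y, z] in m, in world coordinates, good to about 4 mm: the middle of the surface that is visible of it).
- trace(camera, name): "mask" (420x560 bool, what is visible of it).
The state is a dict: "t": time; "q": joint angles; "qd": joint speeds; "joint_efforts": joint torques, N m; "eef_pos": TCP position; "ee_rot": TCP orientation; "force": force on the tool from outside, world axes, zero at the start; "moment": the same for the moment, N m; "width": finger opening in m; "gripper_force": force on a finger pad.
Only numpy, scipy, OpenCV 4.12 (cv2) and the standard library are available. Lean on these libraries where they do the work, as an engineer would, in place of code of your own. Each camera call takes 0.05 s, during which the arm holds its last target. There are 200 camera calls.

## Working session

There is one attempt and no reset: what is moved stays moved. The work goes in short steps, Python scripts to look and compute and a tool call to move; the robot and the scene stay as the last step left them, time stands still between calls to the robot, and variables do not carry over. Pictures are saved under pics/ and viewed, at most 14 in all, crops included, and the job is handed in when it is done.

Besides the shell and the picture viewer there is one more tool, called after "Call:" in YAML: its name, and indented under it one key for each argument. servo_tool: Moves the arm, as the interface text tells. Its arguments: {"type":"object","properties":{"series":{"type":"array"},"claw":{"type":"number"},"grip_force":{"type":"number"}},"required":["series"]}

```bash
mkdir -p pics
python3 - <<'E'
from station import telemetry, eyes, recognise
import cv2, numpy as np
s=telemetry.get_state(); print({k:np.round(v,3).tolist() for k,v in s.items()})
for c in ("side","top"):
    cv2.imwrite(f"pics/{c}0.png",eyes.grab_frame(c)[:,:,::-1])
    k=eyes.calibration(c); print(c,k['mtx'],k['k1'],k['rvec'],k['tvec'])
    for n in "toolbox toolbox_top tote tote_bar keeper wall_top bail_bar lever_pivot lever_end carton tester measure bulb".split():
        r=recognise(c,n); print(c,n,[(np.round(d['position'],3).tolist(),round(d['conf'],2)) for d in r[:3]])
E
```

```text
{'t': 0.0, 'q': [-0.842, 0.359, 0.011, -0.0, -1.224, -0.288], 'qd': [0.001, 0.002, -0.0, 0.002, -0.001, -0.001], 'joint_efforts': [-0.001, -58.271, 29.305, 6.997, 0.007, -0.0], 'eef_pos': [0.288, -0.61, 0.226], 'ee_rot': [3.14, -0.0, -2.701], 'force': [-0.238, -0.711, 0.366], 'moment': [0.004, -0.046, 0.038], 'gripper_force': 0.0, 'width': 0.088}
side [[456.57353028   0.         280.88804082]
 [  0.         456.57353028 208.57425349]
 [  0.           0.           1.        ]] -0.009682770947304239 [ 2.1377734  -0.16584555  0.10497824] [-0.54035597  0.15977532  1.2853839 ]
side toolbox [([0.534, -0.321, 0.11], 0.66)]
side toolbox_top [([0.539, -0.324, 0.107], 0.76), ([0.46, -0.282, 0.127], 0.67)]
side tote [([0.555, 0.105, 0.068], 0.71)]
side tote_bar [([0.534, -0.325, 0.109], 0.65), ([0.56, 0.103, 0.064], 0.59)]
side keeper [([0.557, 0.104, 0.067], 0.93)]
side wall_top [([0.561, 0.107, 0.07], 0.93)]
side bail_bar [([0.459, -0.281, 0.126], 0.72), ([0.472, -0.27, 0.107], 0.51)]
side lever_pivot [([0.535, -0.329, 0.109], 0.65)]
side lever_end [([0.471, -0.27, 0.109], 0.82)]
side carton 
[... 270 characters left out ...]
 211.79754269]
 [  0.           0.           1.        ]] 0.011295221957413329 [ 1.66009782 -2.06741593  0.68392087] [0.12366821 0.45611633 1.53091036]
top toolbox []
top toolbox_top [([0.513, -0.314, 0.111], 0.8)]
top tote [([0.527, 0.185, 0.065], 0.74)]
top tote_bar [([0.537, 0.177, 0.061], 0.91), ([0.507, -0.311, 0.11], 0.66)]
top keeper [([0.528, 0.183, 0.063], 0.91)]
top wall_top [([0.531, 0.182, 0.063], 0.89)]
top bail_bar [([0.454, -0.25, 0.141], 0.37)]
top lever_pivot [([0.509, -0.314, 0.112], 0.95)]
top lever_end [([0.454, -0.259, 0.118], 0.5)]
top carton [([0.569, 0.0, 0.074], 0.68)]
top tester [([0.512, -0.458, 0.017], 0.55)]
top measure [([0.506, 0.468, 0.042], 0.78)]
top bulb []
```

View pics/side0.png

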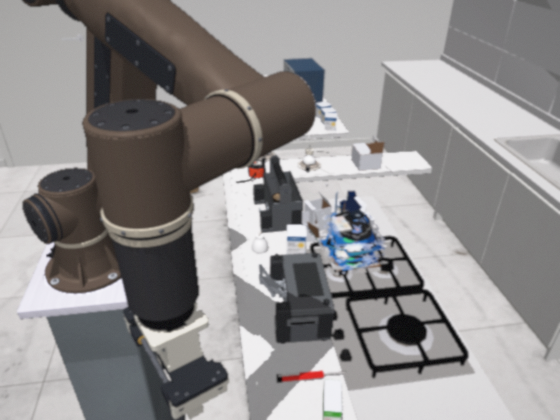

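View pics/top0.png

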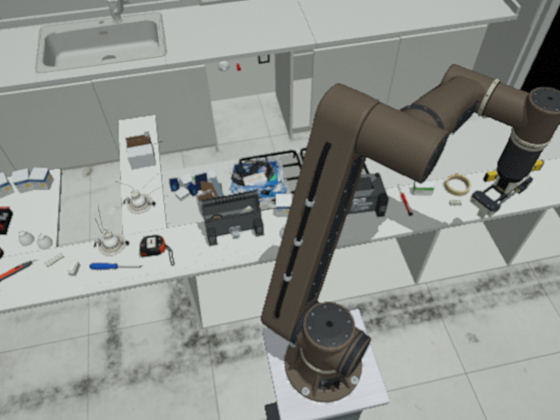

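```bash
cat > h.py <<'E'
import cv2, numpy as np
from station import telemetry, eyes, recognise, trace
CAL={c:eyes.calibration(c) for c in("side","top")}
def proj(c,P):
    k=CAL[c]; R=cv2.Rodrigues(np.array(k['rvec'],float))[0]
    p=np.asarray(P,float)@R.T+np.ravel(k['tvec']); s=p[:,:2]/p[:,2:]
    s=s*(1+k['k1']*(s**2).sum(1,keepdims=True)); m=k['mtx']
    return s*[m[0][0],m[1][1]]+[m[0][2],m[1][2]]
def pose(p,z,P):
    x,y,a=p; c,s=np.cos(a),np.sin(a); P=np.asarray(P,float)
    return np.c_[x+c*P[:,0]-s*P[:,1],y+s*P[:,0]+c*P[:,1],P[:,2]+z]
def box(x0,x1,y0,y1,z0,z1):
    return np.array([[x,y,z] for x in(x0,x1) for y in(y0,y1) for z in(z0,z1)])/1000.
def crop(c,img,u,v,w,h,f):
    return cv2.resize(img[max(v,0):v+h,max(u,0):u+w],None,fx=f,fy=f,interpolation=cv2.INTER_CUBIC)
E
python3 - <<'E'
from h import *
a={c:cv2.imread(f"pics/{c}0.png") for c in("side","top")}
for c in a:
    eyes.grab_frame(c)
    for n,col in(("tote",(0,255,0)),("toolbox",(0,0,255))):
        r=trace(c,n)
        for d in r[:1]:
            print(c,n,d['conf'],d['mask'].sum()); np.save(f"{c}_{n}.npy",d['mask'])
s=crop(0,a['side'],235,140,110,210,2.8); t=crop(0,a['top'],185,170,110,90,3.6); t2=crop(0,a['top'],330,150,80,80,3.2)
o=np.zeros((600,800,3),np.uint8); o[:588,:308]=s; o[:324,310:706]=t; o[326:582,310:566]=t2
b=[]
for c,n in(("side","tote"),("top","tote")):
    try:
        m=np.load(f"{c}_{n}.npy"); ys,xs=np.where(m); print(c,n,xs.min(),xs.max(),ys.min(),ys.max())
    except Exception as e: print(e)
cv2.imwrite("pics/c1.png",o)
E
```

```text
side tote 0.79 2550
side toolbox 0.65 5191
top tote 0.62 2472
top toolbox 0.57 1258
side tote 252 302 155 232
top tote 200 263 189 244
```

View pics/c1.png

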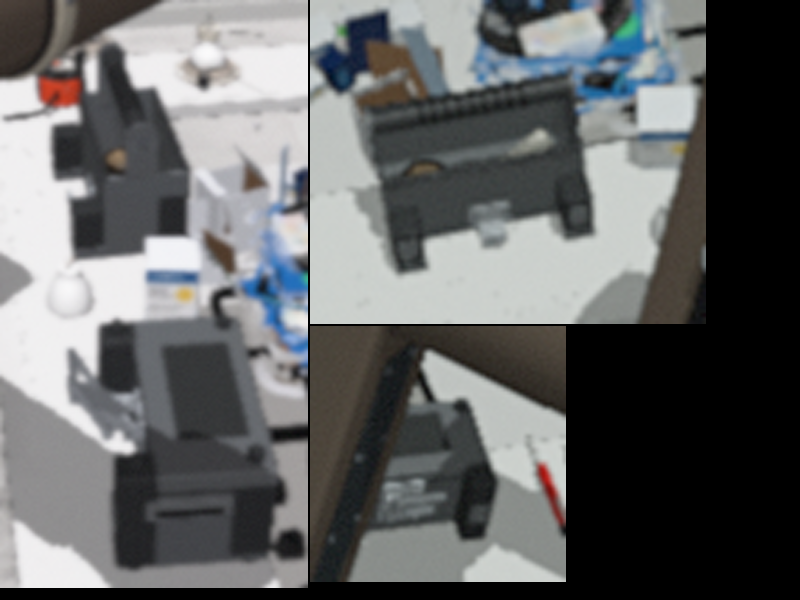

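```bash
cat >> h.py <<'E'
from scipy.optimize import minimize
TOOLBOX=[box(-35,65,-100,100,0,110),box(-65,-35,68,100,0,110),box(-65,-35,-100,-68,0,110)]
TOTE=[box(-30,65,-100,100,0,66),box(-30,-26,-100,100,0,105),box(61,65,-100,100,0,105),box(-65,-30,68,100,0,66),box(-65,-30,-100,-68,0,66),
 box(-2,22,-95,95,138,162),box(-10,30,-100,-92,60,160),box(-10,30,92,100,60,160)]
def sil(c,parts,p,z,f=4):
    o=np.zeros((420*f,560*f),np.uint8)
    for b in parts:
        q=cv2.convexHull((((proj(c,pose(p,z,b))+.5)*f-.5)*16).round().astype(np.int32))
        cv2.fillConvexPoly(o,q,255,shift=4)
    return cv2.resize(o,(560,420),interpolation=cv2.INTER_AREA)/255.
def fit(masks,parts,p0,z,valid={},n=2):
    ms={c:cv2.GaussianBlur(m.astype(float),(0,0),1.5) for c,m in masks.items()}
    def cost(u):
        p=(p0[0]+u[0]/100,p0[1]+u[1]/100,p0[2]+u[2]/10)
        return sum((((cv2.GaussianBlur(sil(c,parts,p,z),(0,0),1.5)-ms[c])**2)*valid.get(c,1)).sum() for c in ms)
    u=np.zeros(3)
    for _ in range(n):
        r=minimize(cost,u,method="Nelder-Mead",options=dict(initial_simplex=np.vstack([u]+[u+2*np.eye(3)[i] for i in range(3)]),xatol=.01,fatol=.01)); u=r.x
    return np.array([p0[0]+u[0]/100,p0[1]+u[1]/100,p0[2]+u[2]/10]),r.fun
E
python3 - <<'E'
from h import *
M={(c,n):np.load(f"{c}_{n}.npy") for c in("side","top") for n in("tote","toolbox")}
P={}
for n,parts,p0 in(("tote",TOTE,(.54,.15,.1)),("toolbox",TOOLBOX,(.53,-.32,-.1))):
    for cs in(("side",),("top",),("side","top")):
        if n=="toolbox" and cs!=("side",): continue
        p,f=fit({c:M[c,n] for c in cs},parts,p0,0); print(n,cs,p.round(4),round(f,1)); 
    P[n]=p
o=np.zeros((600,800,3),np.uint8)
a={c:cv2.imread(f"pics/{c}0.png") for c in("side","top")}
def draw(c,u,v,w,h,f):
    im=crop(c,a[c],u,v,w,h,f)
    for n,parts in(("tote",TOTE),("toolbox",TOOLBOX)):
        for b in parts:
            q=(proj(c,pose(P[n],0,b))-[u,v]+.5)*f
            for i in range(8):
                for j in range(i):
                    if bin(i^j).count("1")==1: cv2.line(im,tuple(q[i].astype(int).tolist()),tuple(q[j].astype(int).tolist()),(0,255,0),1)
        m=M[c,n][v:v+h,u:u+w].astype(np.uint8); m=cv2.resize(m,None,fx=f,fy=f,interpolation=0)
        cv2.drawContours(im,cv2.findContours(m,0,2)[0],-1,(0,0,255),1)
    return im
s=draw('side',235,140,110,210,2.8); t=draw('top',185,170,110,90,3.6); t2=draw('top',320,150,80,80,3.2)
o[:588,:308]=s; o[:324,310:706]=t; o[326:582,310:566]=t2
cv2.imwrite("pics/c2.png",o)
E
```

```text
tote ('side',) [0.5607 0.1933 0.0348] 65.9
tote ('top',) [0.5576 0.1811 0.0235] 28.4
tote ('side', 'top') [0.5584 0.1832 0.0327] 132.6
toolbox ('side',) [ 0.5458 -0.2615 -0.0386] 156.1
```

View pics/c2.png

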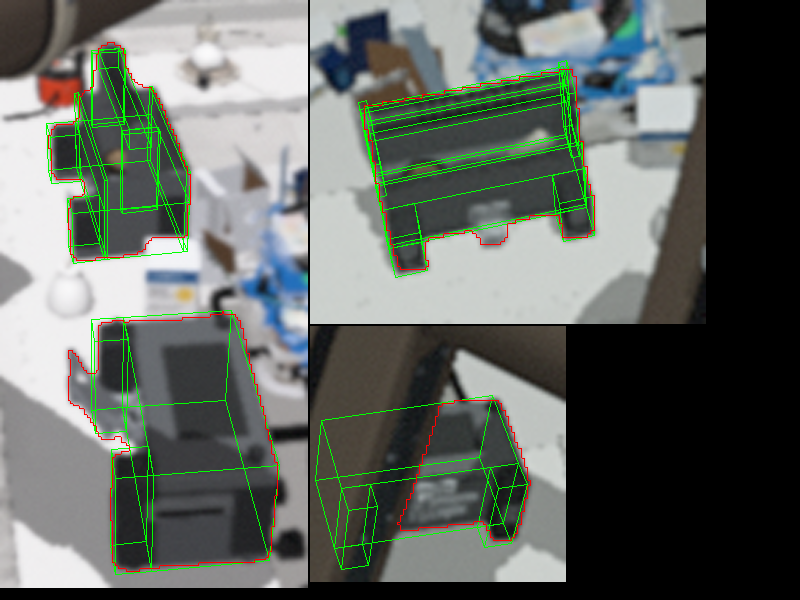

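```bash
cat >> h.py <<'E'
from scipy.spatial.transform import Rotation as Ro
def plan(segs,start=None):
    "segs: list of (xyz target, turn about tool z, rows); prints rows in calls of 10"
    s=telemetry.get_state(); p=np.array(s['eef_pos']); R=Ro.from_euler('xyz',s['ee_rot'])
    rows=[]
    for tgt,turn,n in segs:
        d=(np.array(tgt)-p)/n
        for i in range(n):
            v=R.inv().apply(d)*1000; rows.append([round(float(x),1) for x in v]+[round(turn/n,4)])
            R=R*Ro.from_rotvec([0,0,turn/n])
        p=np.array(tgt)
    while len(rows)%10: rows.append([0,0,0,0])
    for i in range(0,len(rows),10): print(str(rows[i:i+10]).replace(' ','').replace('.0,',',').replace('.0]',']'))
E
python3 - <<'E'
from h import *
plan([((.568,.1835,.226),-1.163,27),((.568,.1835,.226),0,3)])
E
```

```text
[[-21.9,22.2,0,-0.0431],[-22.9,21.2,0,-0.0431],[-23.8,20.2,0,-0.0431],[-24.6,19.2,0,-0.0431],[-25.4,18.1,0,-0.0431],[-26.2,17,0,-0.0431],[-26.9,15.8,0,-0.0431],[-27.5,14.7,0,-0.0431],[-28.1,13.5,0,-0.0431],[-28.7,12.2,0,-0.0431]]
[[-29.2,11,0,-0.0431],[-29.6,9.7,0,-0.0431],[-30,8.4,0,-0.0431],[-30.4,7.1,0,-0.0431],[-30.6,5.8,0,-0.0431],[-30.9,4.5,0,-0.0431],[-31,3.2,0,-0.0431],[-31.1,1.8,0,-0.0431],[-31.2,0.5,0,-0.0431],[-31.2,-0.9,0,-0.0431]]
[[-31.1,-2.2,0,-0.0431],[-31,-3.5,0,-0.0431],[-30.8,-4.9,0,-0.0431],[-30.6,-6.2,0,-0.0431],[-30.3,-7.5,0,-0.0431],[-29.9,-8.8,0,-0.0431],[-29.5,-10.1,0,-0.0431],[0,0,0,0],[0,0,0,0],[0,0,0,0]]
```

Call:
servo_tool:
  series:
    - [[-22, 22, 0, -0.043], [-23, 21, 0, -0.043], [-24, 20, 0, -0.043], [-24.5, 19, 0, -0.043], [-25.5, 18, 0, -0.043], [-26, 17, 0, -0.043], [-27, 16, 0, -0.043], [-27.5, 14.5, 0, -0.043], [-28, 13.5, 0, -0.043], [-28.5, 12, 0, -0.043]]
  claw: -1

```text
t: 2.53
eef_pos: [0.3927, -0.3159, 0.2268]
ee_rot: [-3.141, 0.0, -2.269]
force: [0.0, -0.4, 0.7]
width: 0.0876
gripper_force: 0.0
```

Call:
servo_tool:
  series:
    - [[-29, 11, 0, -0.043], [-29.5, 9.5, 0, -0.043], [-30, 8.5, 0, -0.043], [-30.5, 7, 0, -0.043], [-30.5, 6, 0, -0.043], [-31, 4.5, 0, -0.043], [-31, 3, 0, -0.043], [-31, 2, 0, -0.043], [-31, 0.5, 0, -0.043], [-31, -1, 0, -0.043]]

```text
t: 3.37
eef_pos: [0.4967, -0.0224, 0.2269]
ee_rot: [-3.141, 0.0, -1.838]
force: [0.3, 0.4, -0.5]
width: 0.0872
gripper_force: 0.0
```

Call:
servo_tool:
  series:
    - [[-31, -2, 0, -0.043], [-31, -3.5, 0, -0.043], [-31, -5, 0, -0.043], [-30.5, -6, 0, -0.043], [-30.5, -7.5, 0, -0.043], [-30, -9, 0, -0.043], [-29.5, -10, 0, -0.043], [0, 0, 0, 0], [0, 0, 0, 0], [0, 0, 0, 0]]

```text
t: 4.2
eef_pos: [0.5689, 0.1821, 0.2262]
ee_rot: [3.141, -0.0, -1.54]
force: [0.1, -0.4, -0.2]
width: 0.0875
gripper_force: 0.0
```

Run:
```python
from h import *
s=telemetry.get_state(); print(s['t'],s['eef_pos'],s['ee_rot'])
plan([((.568,.1835,.131),0,6)])
M={};a={}
for c in("side","top"):
    a[c]=eyes.grab_frame(c)[:,:,::-1].copy(); cv2.imwrite(f"pics/{c}1.png",a[c])
    r=trace(c,"toolbox")
    if r: M[c]=r[0]['mask']; print(c,r[0]['conf'],M[c].sum()); np.save(f"{c}1_toolbox.npy",M[c])
    for n in("bail_bar","lever_end"):
        print(c,n,[(np.round(d['position'],3).tolist(),round(d['conf'],2)) for d in recognise(c,n)[:2]])
# ignore latch region
p=np.array([.546,-.262,-.04])
for it in range(2):
    V={}
    for c in M:
        v=np.ones((420,560),np.uint8); q=cv2.convexHull(proj(c,pose(p,0,box(-130,-35.5,-40,40,30,180))).astype(np.int32)); cv2.fillConvexPoly(v,q,0); V[c]=v
    for cs in(("side",),("top",),("side","top")):
        if all(c in M for c in cs):
            p,f=fit({c:M[c] for c in cs},TOOLBOX,p,0,V,1); print(cs,p.round(4),round(f,1))
P=p
o=np.zeros((600,800,3),np.uint8)
def draw(c,u,v,w,h,f):
    im=crop(c,a[c],u,v,w,h,f); im0=im.copy()
    for b in TOOLBOX:
        q=(proj(c,pose(P,0,b))-[u,v]+.5)*f
        for i in range(8):
            for j in range(i):
                if bin(i^j).count("1")==1: cv2.line(im,tuple(q[i].astype(int).tolist()),tuple(q[j].astype(int).tolist()),(0,255,0),1)
    m=M[c][v:v+h,u:u+w].astype(np.uint8); m=cv2.resize(m,None,fx=f,fy=f,interpolation=0)
    cv2.drawContours(im,cv2.findContours(m,0,2)[0],-1,(0,0,255),1)
    return np.hstack([im,im0])
for (c,u,v,w,h,f),r in zip((("side",250,245,100,100,3),("top",310,150,100,80,3.6)),(0,305)):
    im=draw(c,u,v,w,h,f); o[r:r+im.shape[0],:im.shape[1]]=im[:600-r,:800]
cv2.imwrite("pics/c3.png",o)
```

```text
4.2 [0.5689472  0.18209472 0.2262406 ] [ 3.14091820e+00 -4.07674973e-04 -1.53967095e+00]
[[-0.2,0.1,15.9,0],[-0.2,0.1,15.9,0],[-0.2,0.1,15.9,0],[-0.2,0.1,15.9,0],[-0.2,0.1,15.9,0],[-0.2,0.1,15.9,0],[0,0,0,0],[0,0,0,0],[0,0,0,0],[0,0,0,0]]
side 0.63 5333
side bail_bar [([0.459, -0.283, 0.127], 0.45)]
side lever_end [([0.468, -0.27, 0.106], 0.84)]
top 0.7 2302
top bail_bar [([0.519, -0.254, 0.111], 0.35)]
top lever_end [([0.492, 0.275, 0.064], 0.5)]
('side',) [ 0.548  -0.2609 -0.065 ] 28.2
('top',) [ 0.5474 -0.2679 -0.0988] 48.9
('side', 'top') [ 0.5475 -0.2644 -0.0731] 106.9
('side',) [ 0.548  -0.2609 -0.0646] 27.7
('top',) [ 0.5478 -0.2682 -0.0933] 50.4
('side', 'top') [ 0.5477 -0.2638 -0.0694] 108.0
```

View pics/c3.png

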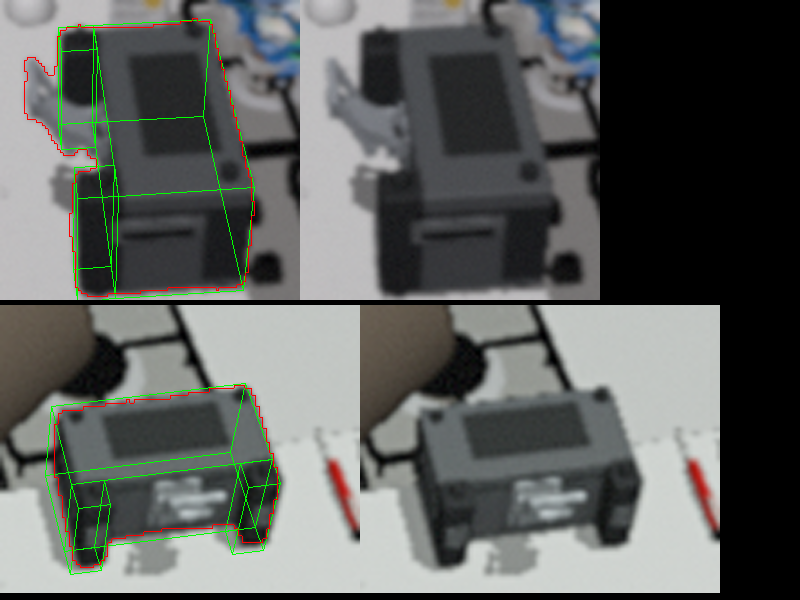

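Call:
servo_tool:
  series:
    - [[0, 0, 16, 0], [0, 0, 16, 0], [0, 0, 16, 0], [0, 0, 16, 0], [0, 0, 16, 0], [0, 0, 15, 0], [0, 0, 0, 0], [0, 0, 0, 0], [0, 0, 0, 0], [0, 0, 0, 0]]

```text
t: 5.43
eef_pos: [0.5699, 0.1824, 0.1329]
ee_rot: [-3.14, 0.001, -1.54]
force: [-0.3, -0.4, -0.4]
width: 0.0879
gripper_force: 0.0
```

Call:
servo_tool:
  series:
    - [[0, 0, 0, 0], [0, 0, 0, 0], [0, 0, 0, 0], [0, 0, 0, 0], [0, 0, 0, 0], [0, 0, 0, 0], [0, 0, 0, 0], [0, 0, 0, 0], [0, 0, 0, 0], [0, 0, 0, 0]]
  claw: 1
  grip_force: 60

```text
t: 6.27
eef_pos: [0.5692, 0.1821, 0.1315]
ee_rot: [3.142, -0.0, -1.54]
force: [-0.1, 0.1, 0.5]
width: 0.0262
gripper_force: 0.0
```

Call:
servo_tool:
  series:
    - [[0, 0, 0, 0], [0, 0, 0, 0], [0, 0, -5, 0], [0, 0, -15, 0], [0, 0, -25, 0], [0, 0, -30, 0], [0, 0, -35, 0], [0, 0, -35, 0], [0, 0, -25, 0], [0, 0, -10, 0]]

```text
t: 7.1
eef_pos: [0.5703, 0.1824, 0.3159]
ee_rot: [-3.137, 0.002, -1.54]
force: [0.0, -0.3, -4.2]
width: 0.0224
gripper_force: 60.0
```

Run:
```python
from h import *
s=telemetry.get_state(); print(s['t'],s['eef_pos'],s['ee_rot'],s['force'],s['width'],s['gripper_force'])
plan([((.558,-.266,.311),.11,20)])
```

```text
7.1 [0.57028988 0.18240001 0.31588628] [-3.13664534e+00  2.25077299e-03 -1.53956674e+00] [ 0.02560988 -0.2694348  -4.22637287] 0.022392877635202778 59.97576713562012
[[22.4,1.3,0.2,0.0055],[22.4,1.2,0.2,0.0055],[22.4,1.1,0.2,0.0055],[22.4,0.9,0.2,0.0055],[22.4,0.8,0.2,0.0055],[22.4,0.7,0.2,0.0055],[22.4,0.6,0.2,0.0055],[22.4,0.5,0.2,0.0055],[22.4,0.3,0.2,0.0055],[22.4,0.2,0.2,0.0055]]
[[22.4,0.1,0.2,0.0055],[22.4,-0,0.2,0.0055],[22.4,-0.2,0.2,0.0055],[22.4,-0.3,0.2,0.0055],[22.4,-0.4,0.2,0.0055],[22.4,-0.5,0.2,0.0055],[22.4,-0.7,0.2,0.0055],[22.4,-0.8,0.2,0.0055],[22.4,-0.9,0.2,0.0055],[22.4,-1,0.2,0.0055]]
```

Call:
servo_tool:
  series:
    - [[8, 1, 0, 0.0055], [16, 1, 0, 0.0055], [22, 1, 0, 0.0055], [25, 1, 0, 0.0055], [25, 1, 0, 0.0055], [25, 1, 0, 0.0055], [25, 1, 0, 0.0055], [25, 0.5, 0, 0.0055], [25, 0, 0, 0.0055], [25, 0, 0, 0.0055]]

```text
t: 7.93
eef_pos: [0.5606, -0.0412, 0.3086]
ee_rot: [3.137, -0.001, -1.596]
force: [1.1, 0.8, -4.9]
width: 0.0227
gripper_force: 60.0
```

Call:
servo_tool:
  series:
    - [[25, 0, 0, 0.0055], [25, 0, 0, 0.0055], [25, 0, 0, 0.0055], [25, 0, 0, 0.0055], [25, 0, 0, 0.0055], [25, 0, 0, 0.0055], [25, 0, 0, 0.0055], [25, 0, 0, 0.0055], [19, 0, 0, 0.0055], [8, 0, 0, 0.0055]]

```text
t: 8.77
eef_pos: [0.5496, -0.2684, 0.3082]
ee_rot: [3.136, 0.0, -1.653]
force: [0.3, -0.3, -5.1]
width: 0.0225
gripper_force: 60.0
```

Call:
servo_tool:
  series:
    - [[0, 0, 5, 0], [0, 0, 10, 0], [0, 0, 10, 0], [0, 0, 10, 0], [0, 0, 5, 0], [0, 0, 0, 0], [0, 0, 0, 0], [0, 0, 0, 0], [0, 0, 0, 0], [0, 0, 0, 0]]

```text
t: 9.6
eef_pos: [0.5522, -0.2657, 0.2722]
ee_rot: [-3.141, -0.0, -1.65]
force: [-0.9, 0.6, -4.8]
width: 0.0228
gripper_force: 60.0
```

Run:
```python
from h import *
s=telemetry.get_state(); print(s['t'],s['eef_pos'],s['ee_rot'],s['force'],s['width'])
e=s['eef_pos']
a={}
o=np.zeros((600,800,3),np.uint8)
M={}
for c in("side","top"):
    a[c]=eyes.grab_frame(c)[:,:,::-1].copy(); cv2.imwrite(f"pics/{c}2.png",a[c])
    for n in("tote","toolbox"):
        r=trace(c,n)
        if r: M[c,n]=r[0]['mask']; print(c,n,r[0]['conf'],M[c,n].sum()); np.save(f"{c}2_{n}.npy",r[0]['mask'])
def draw(c,u,v,w,h,f):
    im=crop(c,a[c],u,v,w,h,f)
    for n,col in(("tote",(0,255,0)),("toolbox",(0,0,255))):
        if (c,n) in M:
            m=M[c,n][v:v+h,u:u+w].astype(np.uint8); m=cv2.resize(m,None,fx=f,fy=f,interpolation=0)
            cv2.drawContours(im,cv2.findContours(m,0,2)[0],-1,col,1)
    return im
o[:540,:390]=draw("side",230,180,130,180,3); o[:540,400:]=draw("top",300,110,100,135,4)[:540,:400]
cv2.imwrite("pics/c4.png",o)
```

```text
9.6 [ 0.55223    -0.26566769  0.27221725] [-3.14051232e+00 -1.59721547e-04 -1.64962498e+00] [-0.91284533  0.56950757 -4.78310547] 0.022757734409582515
side tote 0.9 5087
side toolbox 0.89 2860
top tote 0.87 1532
top toolbox 0.63 1367
```

View pics/c4.png

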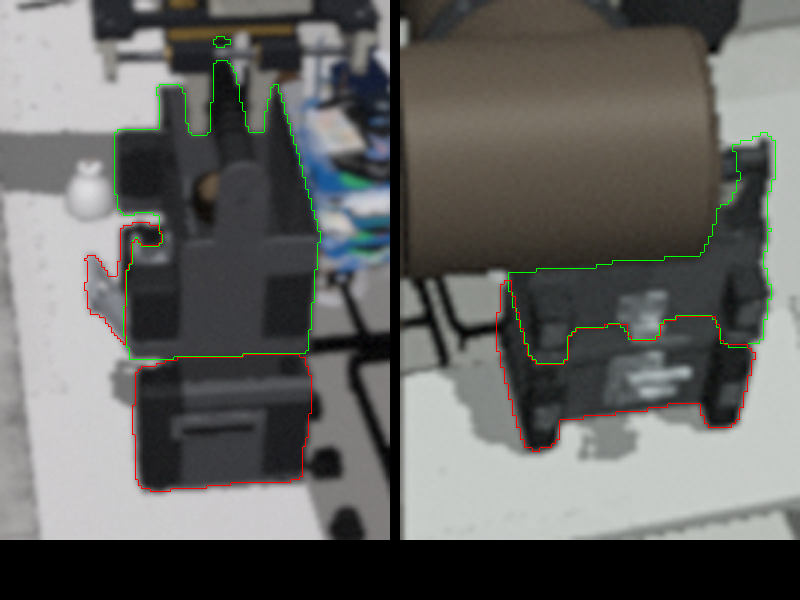

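Run:
```python
from h import *
M={(c,n):np.load(f"{c}2_{n}.npy") for c in("side","top") for n in("tote","toolbox")}
U,W=np.meshgrid(np.arange(560),np.arange(420))
K=np.ones((5,5),np.uint8)
Vt={"side":(~((U>282)&(W<226))).astype(float),"top":((W>181)).astype(float)}
p=np.array([.548,-.2655,-.07])
z=.1407
Vb={}
for c in("side","top"):
    v=1-cv2.dilate(M[c,"tote"].astype(np.uint8),K).astype(float)
    q=cv2.convexHull(proj(c,pose(p,0,box(-130,-36,-45,45,0,180))).astype(np.int32))
    if c=="side": cv2.fillConvexPoly(v,q,0)
    Vb[c]=v
    k=proj(c,pose(p,z,box(-57,-40,-14,14,12,25))); q=cv2.convexHull(k.astype(np.int32)); cv2.fillConvexPoly(Vt[c],q,0)
# tote-side: front area occluded by/adjoining latch ok; toolbox-top: bay shadow
def ov(c): return M[c,"tote"]|M[c,"toolbox"]
# keep toolbox where rendered sil is behind tote: mask valid handles it
for cs in(("side",),("top",),("side","top")):
    a,f=fit({c:M[c,"tote"] for c in cs},TOTE,p,z,Vt); b,g=fit({c:M[c,"toolbox"] for c in cs},TOOLBOX,p,0,Vb)
    print(cs,a.round(4),round(f),b.round(4),round(g),(b-a).round(4))
```

```text
('side',) [ 0.5436 -0.2622 -0.0889] 13 [ 0.5477 -0.2587 -0.0623] 4 [0.0041 0.0035 0.0266]
('top',) [ 0.5431 -0.265  -0.1   ] 8 [ 0.5529 -0.2707 -0.072 ] 16 [ 0.0098 -0.0056  0.0279]
('side', 'top') [ 0.5435 -0.2629 -0.087 ] 24 [ 0.5499 -0.2635 -0.095 ] 94 [ 0.0065 -0.0006 -0.0081]
```

Call:
servo_tool:
  series:
    - [[0, -2, 3, -0.011], [0, -2, 3, -0.011], [0, -2, 3, 0], [0, 0, 3, 0], [0, 0, 1, 0], [0, 0, 0, 0], [0, 0, 0, 0], [0, 0, 0, 0], [0, 0, 0, 0], [0, 0, 0, 0]]

```text
t: 10.73
eef_pos: [0.558, -0.2661, 0.2588]
ee_rot: [-3.141, -0.0, -1.628]
force: [0.1, -0.5, -3.6]
width: 0.0223
gripper_force: 60.0
```

Run:
```python
from h import *
s=telemetry.get_state(); e=np.array(s['eef_pos']); print(s['t'],e,s['ee_rot'],s['force'])
M={};a={}
for c in("side","top"):
    a[c]=eyes.grab_frame(c)[:,:,::-1].copy(); cv2.imwrite(f"pics/{c}3.png",a[c])
    for n in("tote","toolbox"):
        r=trace(c,n)
        if r: M[c,n]=r[0]['mask']; np.save(f"{c}3_{n}.npy",r[0]['mask'])
print([(k,v.sum()) for k,v in M.items()])
U,W=np.meshgrid(np.arange(560),np.arange(420)); K=np.ones((5,5),np.uint8)
Vt={"side":(~((U>282)&(W<230))).astype(float),"top":((W>185)).astype(float)}
p=np.array([.548,-.2645,-.06]); z=e[2]-.1315; Vb={}
for c in("side","top"):
    v=1-cv2.dilate(M[c,"tote"].astype(np.uint8),K).astype(float)
    if c=="side": cv2.fillConvexPoly(v,cv2.convexHull(proj(c,pose(p,0,box(-130,-36,-45,45,0,180))).astype(np.int32)),0)
    Vb[c]=v; cv2.fillConvexPoly(Vt[c],cv2.convexHull(proj(c,pose(p,z,box(-57,-40,-14,14,12,25))).astype(np.int32)),0)
for c in("side","top"):
    r,f=fit({c:M[c,"tote"]},TOTE,p,z,Vt); b,g=fit({c:M[c,"toolbox"]},TOOLBOX,p,0,Vb)
    print(c,r.round(4),round(f),b.round(4),round(g),(b-r).round(4))
o=np.zeros((600,800,3),np.uint8)
o[:600,:400]=crop("side",a["side"],260,210,100,150,4); o[:480,410:]=crop("top",a["top"],310,145,98,120,4)[:480,:390]
cv2.imwrite("pics/c5.png",o)
```

```text
10.7333 [ 0.55798825 -0.26612981  0.25879272] [-3.14120397e+00 -6.15540024e-05 -1.62780349e+00] [ 0.05909551 -0.45699466 -3.59908921]
[(('side', 'tote'), np.int64(5151)), (('side', 'toolbox'), np.int64(2705)), (('top', 'tote'), np.int64(1726)), (('top', 'toolbox'), np.int64(1296))]
side [ 0.549  -0.2629 -0.0641] 17 [ 0.5457 -0.2569 -0.0381] 5 [-0.0034  0.006   0.026 ]
top [ 0.5457 -0.2652 -0.0729] 10 [ 0.5545 -0.2722 -0.0593] 5 [ 0.0088 -0.0069  0.0136]
```

View pics/c5.png

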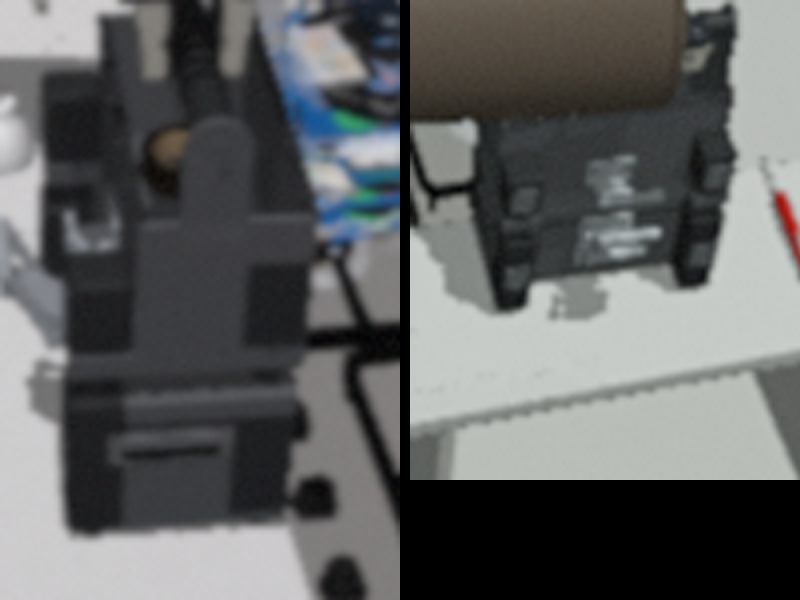

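```bash
cat >> h.py <<'E'
from scipy.optimize import least_squares
from scipy.ndimage import map_coordinates
def cfit(masks,parts,p0,z,valid,free=(1,1,1),off=True):
    "contour fit: signed distance of model outline to mask outline, with a common inset; p in m,m,rad"
    D={}
    for c,m in masks.items():
        m=m.astype(np.uint8); D[c]=cv2.distanceTransform(m,2,5)-cv2.distanceTransform(1-m,2,5)-(m-.5)
    fr=[i for i in range(3) if free[i]]; N=150
    def res(u):
        p=np.array(p0,float); p[fr]+=np.array(u[:len(fr)])/100
        out=[]
        for k,c in enumerate(D):
            s=(sil(c,parts,p,z)*255).astype(np.uint8); s=cv2.resize(s,None,fx=4,fy=4,interpolation=cv2.INTER_LINEAR)
            q=max(cv2.findContours((s>127).astype(np.uint8),0,cv2.CHAIN_APPROX_NONE)[0],key=len)[:,0]
            q=(q[np.linspace(0,len(q)-1,N).astype(int)]+.5)/4-.5
            d=map_coordinates(D[c],q[:,::-1].T,order=1); w=map_coordinates(valid[c],q[:,::-1].T,order=0)
            out.append((d-(u[len(fr)+k] if off else 0))*w)
        return np.concatenate(out)
    u0=np.zeros(len(fr)+(len(D) if off else 0))
    r=least_squares(res,u0,loss="soft_l1",f_scale=.7,diff_step=None,x_scale=1,method="trf",jac=lambda u:np.array([(res(u+h)-res(u-h))/.2 for h in .1*np.eye(len(u))]).T)
    p=np.array(p0,float); p[fr]+=r.x[:len(fr)]/100
    return p,r.x[len(fr):],r.cost
E
python3 - <<'E'
from h import *
for c in CAL:
    R=cv2.Rodrigues(np.array(CAL[c]['rvec']))[0]; print(c,(-R.T@np.ravel(CAL[c]['tvec'])).round(2))
U,W=np.meshgrid(np.arange(560),np.arange(420)); K=np.ones((5,5),np.uint8)
p=np.array([.547,-.2645,-.06])
def poly(v,c,q): cv2.fillConvexPoly(v,cv2.convexHull(proj(c,q).astype(np.int32)),0)
L=lambda c,t,n: np.load(f"{c}{t}_{n}.npy")
def show(tag,M,parts,p0,z,V):
    for cs in(("side",),("top",),("side","top")):
        r,o,f=cfit({c:M[c] for c in cs},parts,p0,z,V); print(tag,cs,(r*[1000,1000,1]).round([1][0] if 0 else 3).round(3),o.round(2),round(f,1))
# toolbox, image 1
V={}
for c in("side","top"):
    v=np.ones((420,560)); poly(v,c,pose(p,0,box(-130,-36,-60,60,0,180))); V[c]=v
show("box1",{c:L(c,1,"toolbox") for c in V},TOOLBOX,p,0,V)
# tote, images 2, 3
for t,z,p0 in((2,.1407,(.5424,-.2645,-.079)),(3,.1273,(.548,-.2645,-.057))):
    V={"side":(~((U>282)&(W<230))).astype(float),"top":((W>186)).astype(float)}
    for c in V: poly(V[c],c,pose(p0,z,box(-57,-40,-14,14,12,25)))
    show(f"tote{t}",{c:L(c,t,"tote") for c in V},TOTE,p0,z,V)
    Vb={}
    for c in V:
        v=1-cv2.dilate(L(c,t,"tote").astype(np.uint8),K).astype(float)
        poly(v,c,pose(p,0,box(-130,-36,-60,60,0,180))); Vb[c]=v
    show(f"box{t}",{c:L(c,t,"toolbox") for c in V},TOOLBOX,p,0,Vb)
E
```

```text
side [ 0.37 -1.07  0.84]
top [-0.52  0.23  1.5 ]
box1 ('side',) [ 5.49853e+02 -2.62158e+02 -6.10000e-02] [-0.75] 12.6
box1 ('top',) [ 5.49360e+02 -2.68593e+02 -6.30000e-02] [-1.02] 10.1
box1 ('side', 'top') [ 5.49183e+02 -2.65595e+02 -6.10000e-02] [-0.78 -1.08] 44.5
tote2 ('side',) [ 5.43142e+02 -2.62039e+02 -8.70000e-02] [0.11] 12.3
tote2 ('top',) [ 5.42677e+02 -2.64697e+02 -7.90000e-02] [-0.02] 3.9
tote2 ('side', 'top') [ 5.42864e+02 -2.62969e+02 -8.00000e-02] [-0.13 -0.12] 18.8
box2 ('side',) [ 5.47278e+02 -2.59978e+02 -5.60000e-02] [-0.27] 4.0
box2 ('top',) [ 5.50196e+02 -2.68736e+02 -6.40000e-02] [-0.5] 4.6
box2 ('side', 'top') [ 5.48941e+02 -2.65467e+02 -5.90000e-02] [-1.68 -0.98] 20.4
tote3 ('side',) [ 5.48800e+02 -2.63894e+02 -6.00000e-02] [-0.01] 16.0
tote3 ('top',) [ 5.46894e+02 -2.65130e+02 -5.60000e-02] [0.24] 8.5
tote3 ('side', 'top') [ 5.48351e+02 -2.64283e+02 -5.70000e-02] [-0.1   0.43] 28.6
box3 ('side',) [ 5.47365e+02 -2.57742e+02 -5.70000e-02] [-0.12] 5.5
box3 ('top',) [ 5.51677e+02 -2.70891e+02 -6.00000e-02] [-0.42] 5.0
box3 ('side', 'top') [ 5.47662e+02 -2.65591e+02 -6.00000e-02] [-1.9  -1.17] 30.3
```

Call:
servo_tool:
  series:
    - [[1, -1, 0, 0.003], [0, 0, 2, 0], [0, 0, 2, 0], [0, 0, 2, 0], [0, 0, 2, 0], [0, 0, 2, 0], [0, 0, 0, 0], [0, 0, 0, 0], [0, 0, 0, 0], [0, 0, 0, 0]]

```text
t: 11.87
eef_pos: [0.5587, -0.2671, 0.2485]
ee_rot: [3.141, 0.0, -1.631]
force: [-1.9, -0.4, -5.0]
width: 0.0226
gripper_force: 60.0
```

Call:
servo_tool:
  series:
    - [[0, 0, 1, 0], [0, 0, 1, 0], [0, 0, 1, 0], [0, 0, 1, 0], [0, 0, 1, 0], [0, 0, 1, 0], [0, 0, 0, 0], [0, 0, 0, 0], [0, 0, 0, 0], [0, 0, 0, 0]]

```text
t: 12.7
eef_pos: [0.5587, -0.2671, 0.2423]
ee_rot: [3.141, 0.0, -1.631]
force: [-1.4, 0.4, -5.5]
width: 0.0225
gripper_force: 60.0
```

Call:
servo_tool:
  series:
    - [[0, 0, 0.5, 0], [0, 0, 0.5, 0], [0, 0, 0.5, 0], [0, 0, 0.5, 0], [0, 0, 0, 0], [0, 0, 0, 0], [0, 0, 0, 0], [0, 0, 0, 0], [0, 0, 0, 0], [0, 0, 0, 0]]

```text
t: 13.53
eef_pos: [0.5589, -0.2676, 0.2419]
ee_rot: [-3.141, -0.001, -1.631]
force: [-5.5, -0.6, 5.8]
width: 0.0227
gripper_force: 60.0
```

Call:
servo_tool:
  series:
    - [[0, 0, -1.5, 0], [0, 0, 0, 0], [0, 0, 0, 0], [0, 0, 0, 0], [0, 0, 0, 0], [0, 0, 0, 0], [0, 0, -10, 0], [0, 0, -25, 0], [0, 0, -40, 0], [0, 0, -40, 0]]
  claw: -1

```text
t: 14.37
eef_pos: [0.5582, -0.2671, 0.3584]
ee_rot: [3.14, -0.0, -1.631]
force: [1.4, -0.1, 2.1]
width: 0.084
gripper_force: 0.0
```

Run:
```python
from h import *
s=telemetry.get_state(); print(s['t'],s['eef_pos'],s['ee_rot'],s['q'],s['width'])
plan([((.74,-.045,.36),0,8),((.90,-.055,.36),0,12)])
```

```text
14.3667 [ 0.55821389 -0.26711095  0.35835046] [ 3.13952865e+00 -3.89691287e-05 -1.63072527e+00] [-1.31059644e-01  2.14805211e-01  1.06268426e-01  1.86617374e-04
 -1.46431555e+00  7.11106405e-02] 0.08396159727798085
[[-29.1,-21,-0.3,0],[-29.1,-21,-0.3,0],[-29.1,-21,-0.3,0],[-29.1,-21,-0.3,0],[-29.1,-21,-0.3,0],[-29.1,-21,-0.3,0],[-29.1,-21,-0.3,0],[-29.1,-21,-0.3,0],[0,-13.4,-0,0],[0,-13.4,-0,0]]
[[0,-13.4,-0,0],[0,-13.4,-0,0],[0,-13.4,-0,0],[0,-13.4,-0,0],[0,-13.4,-0,0],[0,-13.4,-0,0],[0,-13.4,-0,0],[0,-13.4,-0,0],[0,-13.4,-0,0],[0,-13.4,-0,0]]
```

Call:
servo_tool:
  series:
    - [[-7, -33, 0, 0], [-7, -33, 0, 0], [-7, -33, 0, 0], [-7, -33, 0, 0], [-7, -33, 0, 0], [-7, -33, 0, 0], [0, -25, 0, 0], [0, -25, 0, 0], [0, -25, 0, 0], [0, -25, 0, 0]]

```text
t: 15.2
eef_pos: [0.8597, -0.2431, 0.3581]
ee_rot: [-3.141, -0.0, -1.631]
force: [1.9, -0.7, 1.2]
width: 0.088
gripper_force: 0.0
```

Run:
```python
from h import *
s=telemetry.get_state(); print(s['t'],s['eef_pos'],s['ee_rot'],s['q'],s['width'])
```

```text
15.2 [ 0.85965758 -0.24307877  0.35812015] [-3.14062055e+00 -2.75247688e-04 -1.63067024e+00] [-5.90700215e-02  7.75739452e-01  1.01046823e+00  2.83745960e-04
 -1.80455321e+00 -7.37895692e-04] 0.08803934411478258
```

Call:
servo_tool:
  series:
    - [[0, -25, 0, 0], [0, -25, 0, 0], [0, -25, 0, 0], [0, -25, 0, 0], [0, -25, 0, 0], [0, 0, 0, 0], [0, 0, 0, 0], [0, 0, 0, 0], [0, 0, 0, 0], [0, 0, 0, 0]]

```text
t: 16.03
eef_pos: [0.9326, -0.2378, 0.3318]
ee_rot: [-3.085, -0.017, -1.632]
force: [0.0, 0.0, 0.6]
width: 0.0879
gripper_force: 0.0
```

Run:
```python
from h import *
s=telemetry.get_state(); print(s['t'],s['eef_pos'],s['ee_rot'],s['q'],s['width'])
```

```text
16.0333 [ 0.93256062 -0.23783717  0.33182243] [-3.08510534 -0.01679275 -1.63171072] [-0.04196057  0.92908996  1.25162736  0.0184849  -1.83712249 -0.01311289] 0.08785683224376585
```

Call:
servo_tool:
  series:
    - [[0, -25, -20, 0], [0, -25, -20, 0], [0, -25, -20, 0], [0, -25, -20, 0], [0, -25, -20, 0], [0, -25, -20, 0], [0, -25, -20, 0], [0, -25, -20, 0], [0, -25, -20, 0], [0, -25, -20, 0]]

```text
t: 16.87
eef_pos: [0.964, -0.1986, 0.4452]
ee_rot: [-2.875, -0.075, -1.64]
force: [0.3, -0.1, 1.1]
width: 0.0877
gripper_force: 0.0
```

Run:
```python
from h import *
s=telemetry.get_state(); print(s['t'],s['eef_pos'],s['ee_rot'],s['q'],Ro.from_euler('xyz',s['ee_rot']).as_matrix().round(3))
```

```text
16.8667 [ 0.96399798 -0.19860333  0.44518322] [-2.87526041 -0.0748342  -1.64040228] [ 0.03052109  0.8330472   1.25062676  0.09947751 -1.72882491 -0.06160028] [[-0.069 -0.964  0.258]
 [-0.995  0.047 -0.09 ]
 [ 0.075 -0.262 -0.962]]
```

Call:
servo_tool:
  series:
    - [[10, -28, -8, 0], [10, -28, -8, 0], [10, -28, -8, 0], [10, -28, -8, 0], [10, -28, -8, 0], [10, -28, -8, 0], [0, 0, 0, 0], [0, 0, 0, 0], [0, 0, 0, 0], [0, 0, 0, 0]]

```text
t: 17.7
eef_pos: [0.9983, -0.237, 0.4703]
ee_rot: [-2.749, -0.108, -1.652]
force: [-0.6, -0.2, -0.2]
width: 0.0877
gripper_force: 0.0
```

Run:
```python
from h import *
s=telemetry.get_state(); print(s['t'],s['eef_pos'],s['ee_rot'],s['q'],Ro.from_euler('xyz',s['ee_rot']).as_matrix().round(3))
```

```text
17.7 [ 0.99829737 -0.23695159  0.47032514] [-2.74856829 -0.10771672 -1.65150506] [ 0.00267432  0.82933556  1.25042165  0.13131954 -1.60543602 -0.03165042] [[-0.08  -0.924  0.374]
 [-0.991  0.033 -0.13 ]
 [ 0.108 -0.381 -0.918]]
```

Run:
```python
from h import *
plan([((.90,.40,.45),0,17),((.90+.03*8*.78,.40+.03*8*.37,.45+.03*.5*8),0,8)])
```

```text
[[-36.8,7.1,-5.9,0],[-36.8,7.1,-5.9,0],[-36.8,7.1,-5.9,0],[-36.8,7.1,-5.9,0],[-36.8,7.1,-5.9,0],[-36.8,7.1,-5.9,0],[-36.8,7.1,-5.9,0],[-36.8,7.1,-5.9,0],[-36.8,7.1,-5.9,0],[-36.8,7.1,-5.9,0]]
[[-36.8,7.1,-5.9,0],[-36.8,7.1,-5.9,0],[-36.8,7.1,-5.9,0],[-36.8,7.1,-5.9,0],[-36.8,7.1,-5.9,0],[-36.8,7.1,-5.9,0],[-36.8,7.1,-5.9,0],[-11.3,-27,-6.5,0],[-11.3,-27,-6.5,0],[-11.3,-27,-6.5,0]]
[[-11.3,-27,-6.5,0],[-11.3,-27,-6.5,0],[-11.3,-27,-6.5,0],[-11.3,-27,-6.5,0],[-11.3,-27,-6.5,0],[0,0,0,0],[0,0,0,0],[0,0,0,0],[0,0,0,0],[0,0,0,0]]
```

Call:
servo_tool:
  series:
    - [[-37, 7, -6, 0], [-37, 7, -6, 0], [-37, 7, -6, 0], [-37, 7, -6, 0], [-37, 7, -6, 0], [-37, 7, -6, 0], [-37, 7, -6, 0], [-37, 7, -6, 0], [-37, 7, -6, 0], [-37, 7, -6, 0]]

```text
t: 18.53
eef_pos: [0.9401, 0.1417, 0.4595]
ee_rot: [-2.748, -0.108, -1.651]
force: [0.5, -0.1, -0.3]
width: 0.0872
gripper_force: 0.0
```

Call:
servo_tool:
  series:
    - [[-37, 7, -6, 0], [-37, 7, -6, 0], [-37, 7, -6, 0], [-37, 7, -6, 0], [-37, 7, -6, 0], [-37, 7, -6, 0], [-37, 7, -6, 0], [-11, -27, -6, 0], [-11, -27, -6, 0], [-11, -27, -6, 0]]

```text
t: 19.37
eef_pos: [0.9318, 0.4159, 0.4571]
ee_rot: [-2.703, -0.096, -1.641]
force: [-0.0, -0.6, -0.4]
width: 0.0876
gripper_force: 0.0
```

Call:
servo_tool:
  series:
    - [[-11, -27, -7, 0], [-11, -27, -7, 0], [-11, -27, -7, 0], [-11, -27, -7, 0], [-11, -27, -7, 0], [-11, -27, -7, 0], [-11, -27, -7, 0], [-11, -27, -7, 0], [-11, -27, -7, 0], [-11, -27, -7, 0]]

```text
t: 20.2
eef_pos: [0.982, 0.4356, 0.5339]
ee_rot: [-2.491, -0.025, -1.604]
force: [-0.2, 0.1, 0.3]
width: 0.0874
gripper_force: 0.0
```

Run:
```python
from h import *
s=telemetry.get_state(); print(s['t'],s['eef_pos'],s['ee_rot'],s['q'],Ro.from_euler('xyz',s['ee_rot']).as_matrix().round(3))
```

```text
20.2 [0.98203371 0.43562222 0.53386754] [-2.49075767 -0.02505219 -1.60402427] [ 0.73684665  0.87283656  1.25058978  0.45359809 -1.47262628 -0.69547133] [[-0.033 -0.796  0.605]
 [-0.999  0.011 -0.04 ]
 [ 0.025 -0.606 -0.795]]
```

Run:
```python
from h import *
a={}
for c in("side","top"):
    a[c]=eyes.grab_frame(c)[:,:,::-1].copy(); cv2.imwrite(f"pics/{c}4.png",a[c])
    for n in("bail_bar","lever_end","keeper","lever_pivot"):
        print(c,n,[(np.round(d['position'],3).tolist(),round(d['conf'],2)) for d in recognise(c,n)[:2]])
p=(.549,-.2655,-.06)
for c in a:
    for q in([-48,0,127],[-48,0,82]): print(c,q,proj(c,pose(p,0,np.array([q])/1000)).round(1))
o=np.zeros((600,800,3),np.uint8)
o[:600,:400]=crop("side",a["side"],245,250,50,75,8); o[:600,400:]=crop("top",a["top"],325,165,50,75,8)
cv2.imwrite("pics/c6.png",o)
plan([((.45,-.08,.36),1.571,20),((.39,-.25,.27),0,5),((.39,-.25,.27),0,5)])
```

```text
side bail_bar [([0.458, -0.284, 0.127], 0.73)]
side lever_end [([0.464, -0.271, 0.111], 0.81)]
side keeper [([0.548, -0.331, 0.174], 0.77)]
side lever_pivot [([0.514, -0.367, 0.076], 0.98)]
top bail_bar [([0.507, -0.241, 0.072], 0.55), ([0.454, -0.252, 0.139], 0.36)]
top lever_end [([0.456, -0.254, 0.119], 0.48)]
top keeper [([0.524, -0.266, 0.179], 0.76)]
top lever_pivot [([0.506, -0.241, 0.072], 0.59), ([0.473, 0.01, 0.026], 0.18)]
side [-48, 0, 127] [[279.8 274.6]]
side [-48, 0, 82] [[279.7 288.9]]
top [-48, 0, 127] [[359.4 195.3]]
top [-48, 0, 82] [[357.9 203.3]]
[[26.4,26.1,-8.1,0.0785],[28.4,24,-8.1,0.0785],[30.2,21.7,-8.1,0.0785],[31.8,19.2,-8.1,0.0785],[33.2,16.7,-8.1,0.0785],[34.4,14,-8.1,0.0785],[35.4,11.3,-8.1,0.0785],[36.2,8.5,-8.1,0.0785],[36.7,5.6,-8.1,0.0785],[37,2.7,-8.1,0.0785]]
[[37.1,-0.2,-8.1,0.0785],[37,-3.1,-8.1,0.0785],[36.7,-6,-8.1,0.0785],[36.1,-8.9,-8.1,0.0785],[35.3,-11.7,-8.1,0.0785],[34.2,-14.4,-8.1,0.0785],[33,-17.1,-8.1,0.0785],[31.6,-19.6,-8.1,0.0785],[29.9,-22,-8.1,0.0785],[28.1,-24.3,-8.1,0.0785]]
[[20,-33.9,8.5,0],[20,-33.9,8.5,0],[20,-33.9,8.5,0],[20,-33.9,8.5,0],[20,-33.9,8.5,0],[0,0,0,0],[0,0,0,0],[0,0,0,0],[0,0,0,0],[0,0,0,0]]
```

View pics/c6.png

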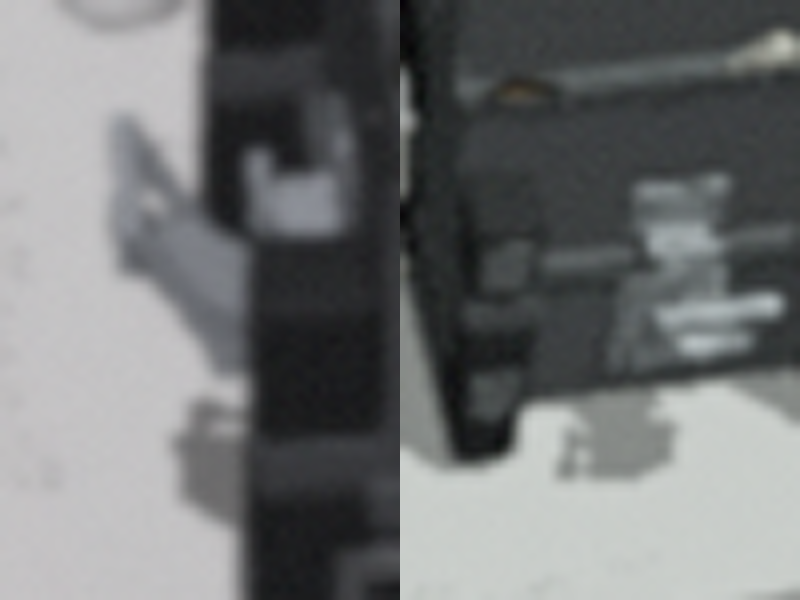

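```bash
cat >> h.py <<'E'
TB=(.549,-.2655,-.06)
def latch(th,lam):
    d=np.array([-np.sin(th),-np.cos(th)]); P=np.array([-48,82.]); bp=P+18*d
    n=np.array([-np.cos(th),np.sin(th)])   # outer side (-x when closed)
    f=lambda xz,y:[xz[0]/1000,y/1000,xz[1]/1000]
    c=bp+59*np.array([np.sin(lam),np.cos(lam)])
    return dict(bp=bp,cross=c,end=P+50*d+9*n,edge=P+61*d+9*n),f
E
python3 - <<'E'
from h import *
def show(c,o,th,lam):
    L,f=latch(th,lam)
    pts=[f(L['cross'],-27),f(L['cross'],27),f(L['bp'],-23),f(L['edge'],-15),f(L['edge'],15)]
    return ((proj(c,pose(TB,0,pts))-o+.5)*8).round(0).astype(int).tolist()
for th in(1.9,2.1,2.3):
    for lam in(-1.2,-.9,-.6,-.3,0):
        print(th,lam,"side",show("side",[245,250],th,lam),"top",[ [x+400,y] for x,y in show("top",[325,165],th,lam)])
print(((proj("side",pose(TB,0,[[-.057,-.013,.135],[-.057,.013,.135]]))-[245,250]+.5)*8).round())
E
```

```text
1.9 -1.2 side [[42, 325], [34, 201], [231, 358], [100, 290], [94, 221]] top [[777, 395], [654, 411], [729, 326], [740, 365], [672, 374]]
1.9 -0.9 side [[71, 283], [62, 160], [231, 358], [100, 290], [94, 221]] top [[777, 357], [653, 373], [729, 326], [740, 365], [672, 374]]
1.9 -0.6 side [[116, 248], [105, 126], [231, 358], [100, 290], [94, 221]] top [[773, 316], [649, 332], [729, 326], [740, 365], [672, 374]]
1.9 -0.3 side [[172, 224], [158, 103], [231, 358], [100, 290], [94, 221]] top [[766, 276], [642, 292], [729, 326], [740, 365], [672, 374]]
1.9 0 side [[233, 214], [217, 93], [231, 358], [100, 290], [94, 221]] top [[756, 240], [633, 256], [729, 326], [740, 365], [672, 374]]
2.1 -1.2 side [[47, 316], [39, 192], [237, 349], [122, 262], [116, 193]] top [[778, 387], [654, 404], [729, 318], [739, 338], [671, 347]]
2.1 -0.9 side [[76, 274], [67, 151], [237, 349], [122, 262], [116, 193]] top [[777, 349], [653, 366], [729, 318], [739, 338], [671, 347]]
2.1 -0.6 side [[121, 239], [110, 117], [237, 349], [122, 262], [116, 193]] top [[773, 308], [649, 324], [729, 318], [739, 338], [671, 347
[... 295 characters left out ...]
4, 308], [46, 184], [244, 341], [152, 237], [145, 169]] top [[777, 379], [654, 396], [729, 311], [737, 310], [668, 319]]
2.3 -0.9 side [[84, 266], [74, 143], [244, 341], [152, 237], [145, 169]] top [[777, 341], [653, 358], [729, 311], [737, 310], [668, 319]]
2.3 -0.6 side [[128, 231], [117, 109], [244, 341], [152, 237], [145, 169]] top [[773, 300], [648, 316], [729, 311], [737, 310], [668, 319]]
2.3 -0.3 side [[184, 207], [170, 86], [244, 341], [152, 237], [145, 169]] top [[765, 260], [641, 276], [729, 311], [737, 310], [668, 319]]
2.3 0 side [[246, 196], [229, 76], [244, 341], [152, 237], [145, 169]] top [[756, 225], [632, 240], [729, 311], [737, 310], [668, 319]]
[[256. 211.]
 [248. 153.]]
```

Call:
servo_tool:
  series:
    - [[26, 26, -8, 0.0785], [28, 24, -8, 0.0785], [30, 22, -8, 0.0785], [32, 19, -8, 0.0785], [33, 17, -8, 0.0785], [34.5, 14, -8, 0.0785], [35.5, 11, -8, 0.0785], [36, 8.5, -8, 0.0785], [37, 5.5, -8, 0.0785], [37, 3, -8, 0.0785]]

```text
t: 21.53
eef_pos: [0.7661, 0.1915, 0.474]
ee_rot: [-2.596, 0.378, -2.189]
force: [0.5, 0.2, 0.4]
width: 0.0878
gripper_force: 0.0
```

Call:
servo_tool:
  series:
    - [[37, 0, -8, 0.0785], [37, -3, -8, 0.0785], [37, -6, -8, 0.0785], [36, -9, -8, 0.0785], [35, -12, -8, 0.0785], [34, -14.5, -8, 0.0785], [33, -17, -8, 0.0785], [31.5, -19.5, -8, 0.0785], [30, -22, -8, 0.0785], [28, -24, -8, 0.0785]]
  claw: 1

```text
t: 22.37
eef_pos: [0.52, -0.0878, 0.4028]
ee_rot: [-3.04, 0.646, -3.046]
force: [0.4, -0.8, 0.1]
width: 0.0265
gripper_force: 0.0
```

```bash
cat >> h.py <<'E'
def W(x,z,y=0): return pose(TB,0,[[x/1000,y/1000,z/1000]])[0]
def loc(e):
    c,s=np.cos(TB[2]),np.sin(TB[2]); d=np.array(e[:2])-TB[:2]
    return (np.array([c*d[0]+s*d[1],-s*d[0]+c*d[1],e[2]])*1000).round(1)
def st():
    s=telemetry.get_state(); R=Ro.from_euler('xyz',s['ee_rot']).as_matrix()
    cz,sz=np.cos(TB[2]),np.sin(TB[2]); L=np.array([[cz,sz,0],[-sz,cz,0],[0,0,1]])@R
    print('t',s['t'],'loc',loc(s['eef_pos']),'F',np.round(s['force'],1),'w',round(s['width'],4),'\nq',np.round(s['q'],2),'\nlocal tool axes\n',L.round(3)); return L
E
python3 - <<'E'
from h import *
L=st()
# turn about tool z to bring tool y onto -/+ local y
a=np.arctan2(L[1,0],L[1,1]); print('turn needed',-a if abs(a)<1.6 else None, a, np.pi-abs(a))
E
```

```text
t 22.3667 loc [-39.6 175.6 402.8] F [ 0.4 -0.8  0.1] w 0.0265 
q [ 0.39 -0.38 -0.66  0.41 -0.73 -2.12] 
local tool axes
 [[-0.789 -0.094  0.608]
 [-0.124  0.992 -0.007]
 [-0.602 -0.081 -0.794]]
turn needed 0.12411691830128287 -0.12411691830128287 3.01747573528851
```

```bash
cat >> h.py <<'E'
DAT=[(.359,.012,0,.647,.2265),(.2148,.1063,0,.5880,.3584),(.7757,1.0105,0,.8725,.3581),(.92909,1.25163,.056,np.sqrt(.93256**2+.23784**2-.192**2),.33182)]
def fkp(v,q2,q3,al):
    a,L1,L2,b,T=v; e=q3-q2
    return a+L1*np.sin(q2)+L2*np.cos(e)+T*np.sin(al), b+L1*np.cos(q2)+L2*np.sin(e)-T*np.cos(al)
E
python3 - <<'E'
from h import *
def res(v): return np.concatenate([np.subtract(fkp(v,*d[:3]),d[3:]) for d in DAT]+[[.02*(v[0]),.02*(v[3]-.3)]])
r=least_squares(res,[0,.5,.5,.3,.3]); v=r.x; print(v.round(3),np.abs(r.fun).max())
for n,(x,z) in dict(A=(-138,198),grip=(-91,136),over=(-46,150),seat=(-43,122),lev_start=(-100,120),lev_mid=(-120,60),lev_end=(-64,30),cur=(-39.6,402)).items():
    w=W(x,z,0) if n!='cur' else np.array([.52,-.088,.4028]); rr=np.sqrt(w[0]**2+w[1]**2-.192**2)
    for al in(.65,):
        s=least_squares(lambda q:np.subtract(fkp(v,q[0],q[1],al),(rr,w[2])),[.0,-.3]); print(n,al,round(rr,3),s.x.round(2),s.cost<1e-6)
E
```

```text
[-0.003  0.601  0.467  0.228  0.406] 0.0015825911700617645
A 0.65 0.445 [-0.28 -0.94] True
grip 0.65 0.491 [-0.06 -0.97] True
over 0.65 0.534 [-0.02 -0.88] True
seat 0.65 0.537 [ 0.05 -0.92] True
lev_start 0.65 0.482 [-0.04 -1.01] True
lev_mid 0.65 0.463 [ 0.12 -1.13] True
lev_end 0.65 0.517 [ 0.28 -1.06] True
cur 0.65 0.491 [-0.36 -0.5 ] True
```

Run:
```python
from h import *
plan([(W(-138,198),.124,8),(W(-91.3,136.4),0,6),(W(-91.3,136.4),0,6)])
```

```text
[[27.8,-18.6,13,0.0155],[27.5,-19,13,0.0155],[27.2,-19.4,13,0.0155],[26.9,-19.8,13,0.0155],[26.6,-20.2,13,0.0155],[26.3,-20.7,13,0.0155],[26,-21.1,13,0.0155],[25.7,-21.5,13,0.0155],[0.1,0.1,12.9,0],[0.1,0.1,12.9,0]]
[[0.1,0.1,12.9,0],[0.1,0.1,12.9,0],[0.1,0.1,12.9,0],[0.1,0.1,12.9,0],[0,0,0,0],[0,0,0,0],[0,0,0,0],[0,0,0,0],[0,0,0,0],[0,0,0,0]]
```

Call:
servo_tool:
  series:
    - [[28, -18.5, 13, 0.0155], [27.5, -19, 13, 0.0155], [27, -19.5, 13, 0.0155], [27, -20, 13, 0.0155], [26.5, -20, 13, 0.0155], [26.5, -20.5, 13, 0.0155], [26, -21, 13, 0.0155], [25.5, -21.5, 13, 0.0155], [0, 0, 0, 0], [0, 0, 0, 0]]
  claw: -0.45

```text
t: 23.2
eef_pos: [0.4184, -0.249, 0.2105]
ee_rot: [-3.127, 0.648, 3.091]
force: [0.4, -0.1, 0.5]
width: 0.0634
gripper_force: 0.0
```

Run:
```python
from h import *
st()
plan([(W(-91.3,136.4),0,7)])
```

```text
t 23.2 loc [-131.3    8.7  210.5] F [ 0.4 -0.1  0.5] w 0.0634 
q [-0.21 -0.24 -0.78 -0.2  -0.4  -1.26] 
local tool axes
 [[-0.798 -0.     0.603]
 [-0.007  1.    -0.01 ]
 [-0.603 -0.012 -0.797]]
[[1.8,-1.1,11.9,0],[1.8,-1.1,11.9,0],[1.8,-1.1,11.9,0],[1.8,-1.1,11.9,0],[1.8,-1.1,11.9,0],[1.8,-1.1,11.9,0],[1.8,-1.1,11.9,0],[0,0,0,0],[0,0,0,0],[0,0,0,0]]
```

Call:
servo_tool:
  series:
    - [[6, -4.5, 0, 0], [6.5, -4, 0, 0], [0, 0, 14, 0], [0, 0, 14, 0], [0, 0, 14, 0], [0, 0, 14, 0], [0, 0, 14, 0], [0, 0, 13, 0], [0, 0, 0, 0], [0, 0, 0, 0]]

```text
t: 24.03
eef_pos: [0.4592, -0.2584, 0.1375]
ee_rot: [-3.126, 0.648, 3.097]
force: [-0.2, 0.6, 0.1]
width: 0.0633
gripper_force: 0.0
```

Run:
```python
from h import *
st()
a={}
o=np.zeros((600,800,3),np.uint8)
for c,u,v,k in(("side",235,235,0),("top",325,150,1)):
    a[c]=eyes.grab_frame(c)[:,:,::-1].copy(); o[:600,400*k:400*k+400]=crop(c,a[c],u,v,50,75,8)
for n in("bail_bar",):
    for c in("side","top"): print(c,n,[(loc(d['position']),round(d['conf'],2)) for d in recognise(c,n)[:2]])
cv2.imwrite("pics/c7.png",o)
```

```text
t 24.0333 loc [-90.1   1.7 137.5] F [-0.2  0.6  0.1] w 0.0633 
q [-0.27 -0.02 -0.71 -0.47 -0.27 -0.94] 
local tool axes
 [[-0.797 -0.006  0.604]
 [-0.013  1.    -0.006]
 [-0.604 -0.013 -0.797]]
side bail_bar []
top bail_bar []
```

View pics/c7.png

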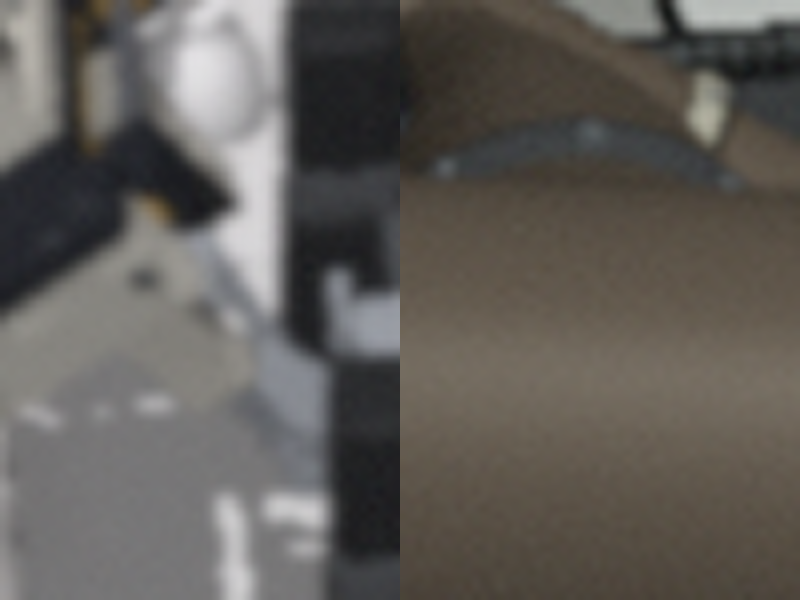

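Call:
servo_tool:
  series:
    - [[0, -1.5, 0, 0], [0, 0, 0, 0], [0, 0, 0, 0], [0, 0, 0, 0], [0, 0, 0, 0], [0, 0, 0, 0], [0, 0, 0, 0], [0, 0, 0, 0], [0, 0, 0, 0], [0, 0, 0, 0]]
  claw: 1
  grip_force: 20

```text
t: 25.07
eef_pos: [0.4585, -0.2607, 0.1371]
ee_rot: [-3.125, 0.649, 3.096]
force: [-3.2, -2.8, 3.9]
width: 0.0522
gripper_force: 20.0
```

Call:
servo_tool:
  series:
    - [[-5.6, 0, 1.1, 0], [-5.6, 0, 1.1, 0], [-5.6, 0, 1.1, 0], [-5.4, 0, 2.8, 0], [-5.4, 0, 2.8, 0], [-5.4, 0, 2.8, 0], [-4, 0, 3.9, 0], [-4, 0, 3.9, 0], [-4, 0, 3.9, 0], [0, 0, 0, 0]]

```text
t: 25.9
eef_pos: [0.5083, -0.2631, 0.1442]
ee_rot: [-3.126, 0.646, 3.096]
force: [-1.2, -6.6, -2.4]
width: 0.0525
gripper_force: 20.0
```

Run:
```python
from h import *
st()
```

```text
t 25.9 loc [-40.7   0.  144.2] F [-1.2 -6.6 -2.4] w 0.0525 
q [-0.23  0.04 -0.66 -0.39 -0.25 -1.05] 
local tool axes
 [[-0.799 -0.005  0.602]
 [-0.011  1.    -0.007]
 [-0.602 -0.012 -0.799]]
```

Call:
servo_tool:
  series:
    - [[1.5, 0, 2, 0], [1.5, 0, 2, 0], [1.5, 0, 2, 0], [1.5, 0, 2, 0], [1.5, 0, 2, 0], [1.5, 0, 2, 0], [1.5, 0, 2, 0], [0, 0, 0, 0], [0, 0, 0, 0], [0, 0, 0, 0]]

```text
t: 26.73
eef_pos: [0.5078, -0.2633, 0.1274]
ee_rot: [-3.126, 0.647, 3.096]
force: [-1.4, -5.1, 0.5]
width: 0.0526
gripper_force: 20.0
```

Run:
```python
from h import *
st()
a=eyes.grab_frame("side")[:,:,::-1].copy()
cv2.imwrite("pics/c8.png",crop("side",a,225,215,100,75,8))
```

```text
t 26.7333 loc [-41.2  -0.3 127.4] F [-1.4 -5.1  0.5] w 0.0526 
q [-0.24  0.07 -0.65 -0.46 -0.23 -0.96] 
local tool axes
 [[-0.798 -0.005  0.603]
 [-0.011  1.    -0.007]
 [-0.603 -0.012 -0.798]]
```

View pics/c8.png

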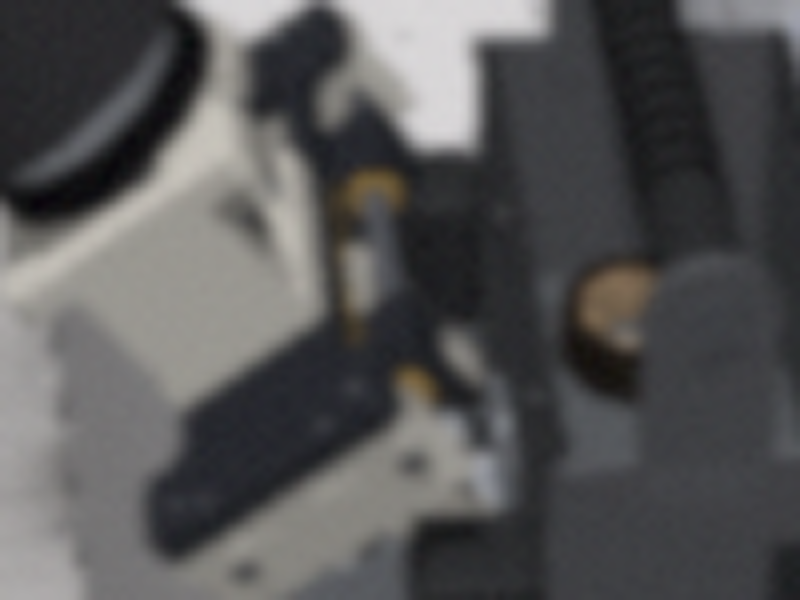

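Call:
servo_tool:
  series:
    - [[0.6, 0, 0.8, 0], [0.6, 0, 0.8, 0], [0.6, 0, 0.8, 0], [0.6, 0, 0.8, 0], [0.6, 0, 0.8, 0], [0.6, 0, 0.8, 0], [0.6, 0, 0.8, 0], [0, 0, 0, 0], [0, 0, 0, 0], [0, 0, 0, 0]]

```text
t: 27.62
eef_pos: [0.5103, -0.2639, 0.1243]
ee_rot: [-3.124, 0.654, 3.098]
force: [-9.6, 3.2, 24.8]
width: 0.0527
gripper_force: 21.7
```

Run:
```python
from h import *
st()
```

```text
t 27.6167 loc [-38.7  -0.7 124.3] F [-9.6  3.2 24.8] w 0.0527 
q [-0.25  0.08 -0.64 -0.5  -0.23 -0.92] 
local tool axes
 [[-0.793 -0.005  0.609]
 [-0.013  1.    -0.008]
 [-0.609 -0.014 -0.793]]
```

Call:
servo_tool:
  series:
    - [[-0.9, 0, -1.2, 0], [0, 0, 0, 0], [0, 0, 0, 0], [0, 0, 0, 0], [0, 0, 0, 0], [0, 0, -5, 0], [0, 0, -10, 0], [0, 0, -20, 0], [0, 0, -30, 0], [0, 0, -30, 0]]
  claw: -0.45

```text
t: 28.45
eef_pos: [0.4498, -0.2592, 0.1977]
ee_rot: [-3.126, 0.645, 3.095]
force: [1.1, 0.2, 0.4]
width: 0.0637
gripper_force: 0.0
```

Run:
```python
from h import *
st()
a=eyes.grab_frame("side")[:,:,::-1].copy()
for n in("bail_bar","lever_end","keeper"): print(n,[(loc(d['position']),round(d['conf'],2)) for d in recognise("side",n)[:2]])
cv2.imwrite("pics/c9.png",crop("side",a,235,245,66,60,10))
```

```text
t 28.45 loc [-99.4   0.4 197.7] F [1.1 0.2 0.4] w 0.0637 
q [-0.23 -0.15 -0.72 -0.27 -0.37 -1.17] 
local tool axes
 [[-0.799 -0.004  0.601]
 [-0.011  1.    -0.007]
 [-0.601 -0.012 -0.799]]
bail_bar []
lever_end [(array([-80.6,  -3.9,  78.1]), 0.8)]
keeper [(array([  3.6, -66.5, 171.9]), 0.74)]
```

View pics/c9.png

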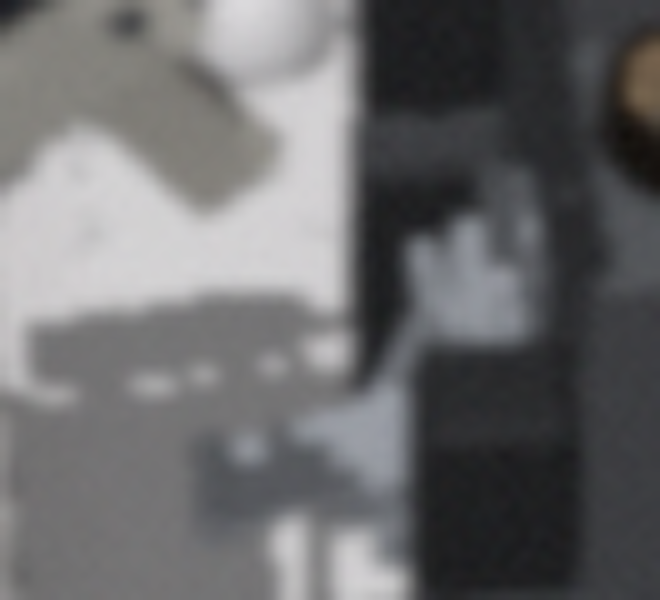

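Call:
servo_tool:
  series:
    - [[11, 0, 16.5, 0], [11, 0, 16.5, 0], [11, 0, 16.5, 0], [11, 0, 16.5, 0], [11, 0, 16.5, 0], [10, 0, 16, 0], [0, 0, 0, 0], [0, 0, 0, 0], [0, 0, 0, 0], [0, 0, 0, 0]]
  claw: 1

```text
t: 29.48
eef_pos: [0.4585, -0.261, 0.0797]
ee_rot: [-3.127, 0.646, 3.095]
force: [2.1, 0.7, -1.3]
width: 0.028
gripper_force: 19.9
```

Run:
```python
from h import *
st()
```

```text
t 29.4833 loc [-90.6  -0.9  79.7] F [ 2.1  0.7 -1.3] w 0.028 
q [-0.4   0.1  -0.65 -0.79 -0.28 -0.52] 
local tool axes
 [[-0.798 -0.005  0.602]
 [-0.011  1.    -0.007]
 [-0.602 -0.012 -0.798]]
```

Call:
servo_tool:
  series:
    - [[0, 0, 0, 0], [0, 0, 0, 0], [0, 0, -12, 0], [0, 0, -20, 0], [0, 0, -20, 0], [0, 0, 0, 0], [0, 0, 0, 0], [0, 0, 0, 0], [0, 0, 0, 0], [0, 0, 0, 0]]
  claw: -0.5

```text
t: 30.32
eef_pos: [0.4277, -0.2591, 0.1214]
ee_rot: [-3.126, 0.648, 3.095]
force: [-1.0, -0.1, -0.4]
width: 0.0656
gripper_force: 0.0
```

Call:
servo_tool:
  series:
    - [[0, 0, 0, 0], [0, 0, 0, 0], [0, 0, 0, 0], [0, 0, 0, 0], [0, 0, 0, 0], [0, 0, 0, 0], [0, 0, 0, 0], [0, 0, 0, 0], [0, 0, 0, 0], [0, 0, 0, 0]]
  claw: 1

```text
t: 31.15
eef_pos: [0.4275, -0.259, 0.122]
ee_rot: [-3.126, 0.648, 3.096]
force: [0.6, 0.1, 1.0]
width: 0.0044
gripper_force: 0.0
```

Run:
```python
from h import *
st()
```

```text
t 31.15 loc [-121.7   -0.8  122. ] F [0.6 0.1 1. ] w 0.0044 
q [-0.35 -0.03 -0.72 -0.59 -0.3  -0.76] 
local tool axes
 [[-0.797 -0.005  0.604]
 [-0.011  1.    -0.007]
 [-0.604 -0.013 -0.797]]
```

Call:
servo_tool:
  series:
    - [[0.5, 0, 13, 0], [0.5, 0, 13, 0], [0.5, 0, 13, 0], [0.5, 0, 12, 0], [2, 0, 4, 0], [2, 0, 4, 0], [2, 0, 5.5, 0], [2, 0, 5.5, 0], [0, 0, 0, 0], [0, 0, 0, 0]]

```text
t: 31.98
eef_pos: [0.4618, -0.2621, 0.0601]
ee_rot: [-3.126, 0.648, 3.095]
force: [-0.6, -0.1, 1.9]
width: 0.0005
gripper_force: 0.8
```

Run:
```python
from h import *
st()
```

```text
t 31.9833 loc [-87.3  -1.8  60.1] F [-0.6 -0.1  1.9] w 0.0005 
q [-0.45  0.15 -0.62 -0.9  -0.29 -0.36] 
local tool axes
 [[-0.797 -0.004  0.604]
 [-0.011  1.    -0.008]
 [-0.604 -0.013 -0.797]]
```

Call:
servo_tool:
  series:
    - [[1.8, 0, 5.7, 0], [1.8, 0, 5.7, 0], [0.1, 0, 4.5, 0], [0.1, 0, 4.5, 0], [0.1, 0, 4.5, 0], [-2, 0, 3, 0], [-2, 0, 3, 0], [-2, 0, 3, 0], [0, 0, 0, 0], [0, 0, 0, 0]]

```text
t: 32.82
eef_pos: [0.4827, -0.263, 0.0337]
ee_rot: [-3.126, 0.647, 3.096]
force: [-6.4, -0.5, 3.0]
width: 0.0002
gripper_force: 2.9
```

Run:
```python
from h import *
st()
```

```text
t 32.8167 loc [-66.3  -1.5  33.7] F [-6.4 -0.5  3. ] w 0.0002 
q [-0.48  0.23 -0.58 -1.02 -0.28 -0.22] 
local tool axes
 [[-0.798 -0.005  0.603]
 [-0.011  1.    -0.007]
 [-0.602 -0.013 -0.798]]
```

Press further inwards (local +x).

Call:
servo_tool:
  series:
    - [[-0.8, 0, 0.6, 0], [-0.8, 0, 0.6, 0], [-0.8, 0, 0.6, 0], [-0.8, 0, 0.6, 0], [-0.8, 0, 0.6, 0], [-0.8, 0, 0.6, 0], [0, 0, 0, 0], [0, 0, 0, 0], [0, 0, 0, 0], [0, 0, 0, 0]]

```text
t: 33.65
eef_pos: [0.4838, -0.2629, 0.0329]
ee_rot: [-3.126, 0.643, 3.096]
force: [-38.2, 0.7, 28.5]
width: 0.0003
gripper_force: 18.7
```

Call:
servo_tool:
  series:
    - [[4, 0, -3, 0], [6, 0, -8, 0], [4, 0, -20, 0], [0, 0, -35, 0], [0, 0, -35, 0], [0, 0, -35, 0], [0, 0, -35, 0], [0, 0, -35, 0], [0, 0, 0, 0], [0, 0, 0, 0]]

```text
t: 34.48
eef_pos: [0.3548, -0.2539, 0.1933]
ee_rot: [-3.123, 0.655, 3.098]
force: [0.8, -0.8, -0.5]
width: 0.0005
gripper_force: 0.0
```

Run:
```python
from h import *
st()
a=eyes.grab_frame("side")[:,:,::-1].copy(); b=eyes.grab_frame("top")[:,:,::-1].copy()
for n in("bail_bar","lever_end","toolbox","tote"):
    for c in("side","top"): print(c,n,[(loc(d['position']),round(d['conf'],2)) for d in recognise(c,n)[:2]])
o=np.zeros((600,800,3),np.uint8); o[:600,:450]=crop("side",a,245,210,75,100,6); o[:,450:]=cv2.resize(b[150:285,315:394],(350,600),interpolation=2)
cv2.imwrite("pics/c10.png",o)
```

```text
t 34.4833 loc [-1.946e+02 -1.000e-01  1.933e+02] F [ 0.8 -0.8 -0.5] w 0.0005 
q [-0.36 -0.3  -0.79 -0.38 -0.48 -0.97] 
local tool axes
 [[-0.793 -0.005  0.61 ]
 [-0.013  1.    -0.009]
 [-0.609 -0.015 -0.793]]
side bail_bar [(array([-46.1,  -2.3, 130.7]), 0.52)]
top bail_bar []
side lever_end [(array([-44.4,  -3.2, 127.9]), 0.33)]
top lever_end []
side toolbox [(array([-15.8, -96.4,  64.5]), 0.74)]
top toolbox []
side tote [(array([  4.7, -66.8, 175.7]), 0.93)]
top tote [(array([  4.8, -56.4, 208.4]), 0.55)]
```

View pics/c10.png

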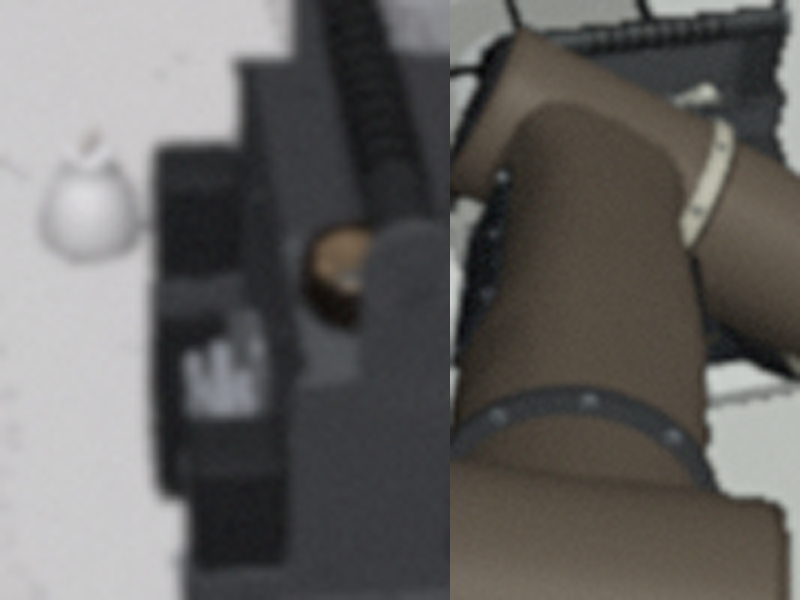

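```bash
python3 -c "
from station import ticket
print(ticket.job_done())"
```

```text
the job is handed in; nothing more can be done
None
```

I stacked the tote on the toolbox with its keeper side facing the latch, hooked the bail over the keeper, pressed the lever until it met a hard stop where the closed position should be, backed the arm clear, and handed the job in at about 35 s; the final side picture shows the bail in the keeper and the lever no longer sticking out, but the closed lever itself was out of view, so "fully closed" rests on the contact position and force.

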